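# Set a hose cutting gauge: push the stop to the third notch and bolt it

## Task

Set the hose cutting gauge to its third length. With a fingertip push the stop block along the notched rail, away from the saw guide, counting the notches from the saw-guide end until its bolt faces the third one; then push the locking bolt by its thumb plate into that notch until it is fully home, and leave the gauge clear. Only push: do not lift or tip the block off its rail, do not drive the bolt into any other notch, and leave the other things on the bench where they are.

Things in the scene. Friction and masses are not known exactly. Their poses are not given: they have to be found in the camera images.
- gauge: Hose cutting gauge, fixed to the bench: grey base plate 142 x 500 x 10 mm with a straight notched steel rail and, behind it, an aluminium trough (local x +30 to +77 mm, back wall 44 mm high). Origin on the bench at mid-length; local y runs along the rail to the saw guide (left end), x away from the robot, z up. End plates 52 mm high close the rail at y = +/-246 mm.
- third_notch (a point): Middle of the rail's third notch, level with the rail's top 40 mm above the bench (gauge x -20, y 0 mm). The rail spans gauge x -30 to +8 mm; six notches, each 20 mm wide, 20 mm deep and open to the front and top, are cut in its front (robot) side at y +80 (first, nearest the saw guide), +40, 0 (third), -40, -80, -120 mm.
- saw_guide (a point): Top centre of the saw guide at the end from which notches are counted (gauge x +52, y +226 mm, 70 mm above the bench): two pairs of dark steel posts with a blade slot between, standing over the trough, x +28 to +76 mm.
- stop_block: Stop block: loose aluminium saddle, 0.35 to 0.6 kg, resting on the rail with 2 mm play each side; 56 mm long (flat ends at local y +/-28 mm to push on), 66 mm wide (x -44 to +22 mm). Axes as the gauge's within 4 degrees; origin on the rail's line (gauge x 0), 14 mm above the bench; bolt at y 0. It starts between the saw guide and the second notch, slides with 2 to 5 N and stays put.
- block_index (a point): Middle of the block's top face, 64 mm above the bench (block x -11, y 0 mm). Below it the block's end faces stand clear above the rail from 40 to 64 mm above the bench. From its back a 6 mm steel stop plate (y +/-3 mm, top 54 mm above the bench) reaches into the trough to block x +72 mm.
- bolt (a joint): Travel of the locking bolt in m: 0 drawn back, 0.024 fully home (thumb plate against the block). It moves along the block's +x, away from the robot. Bar 12 mm wide, 26 mm above the bench; its round nose meets the rail after 6 mm and enters a notch if centred within 4 mm. Slides with about 3 N, no spring, stays where left. It starts at 0 to 0.003.
- thumb_plate (a point): Centre of the front (robot) face of the bolt's dark steel thumb plate: 36 mm wide, 32 mm high (14 to 46 mm above the bench), 8 mm thick. Push it along the block's +x. Drawn back, this face is 76 mm in front of the block's origin; home, 52 mm.
- marker_black: Black marker, 136 mm long, 14 mm thick, lying along the trough, from about the fifth notch to the end away from the saw guide; bystander.
- nut_driver: Nut driver with a red handle, 196 mm long, 29 mm thick, lying on the bench in front at the right; bystander.
- box_cutter: Grey box cutter, 156 mm long, 23 mm high, lying on the bench in front at the left; bystander.
- silicone_spray: Spray can, 53 mm thick and 191 mm high, standing right of the gauge; bystander. Origin at its foot.
- tape_roll: Roll of brown packing tape, 108 mm across, 48 mm high, lying left of the gauge; bystander.
- caliper: Vernier caliper, 229 x 76 x 9 mm, lying in front at the far left; bystander.

How it is judged:
On the way:
1. the stop block has been pushed to the third notch with its bolt still drawn back (y of stop_block in the frame of gauge between -0.008 and 0.008 m and value of joint bolt below 0.006 m), for 0.1 s.
At the end, for the whole second after the job is handed in: The stop block sits flat on its rail at the third notch (within 6 mm; the bolt has 4 mm of play to each side), its bolt at least 21 of 24 mm in, everything at rest (y of stop_block in the frame of gauge between -0.006 and 0.006 m and value of joint bolt above 0.021 m and z of stop_block in the frame of gauge between 0.011 and 0.018 m and angle between the z axis of stop_block and the z axis of gauge, either way round below 0.06 rad and linear speed of stop_block below 0.01 m/s); the robot touches nothing.
It fails at once if the stop block was lifted or tipped off its rail (z of stop_block in the frame of gauge above 0.022 m or angle between stop_block's own z axis and vertical above 0.15 rad).
It fails at once if the bolt was driven into a notch other than the third (value of joint bolt above 0.013 m and (y of stop_block in the frame of gauge above 0.012 m or y of stop_block in the frame of gauge below -0.012 m)).
It fails at once if another thing on the bench was moved or knocked (distance of any of marker_black, nut_driver, box_cutter, silicone_spray, tape_roll, caliper from where it was at the start of the episode above 0.015 m).
It also fails if it takes over 54 s, if anything falls off the work surface, if the arm or the gripper's body presses on something with over 40 N, if the wrist force passes 120 N, or if a joint passes its speed limit or range.

## Robot

A 6-joint arm with a two-finger parallel gripper is mounted at the origin on a cart in front of the work surface, level with it; the furniture and walls round the work are solid. World frame = base frame: x ahead of the robot, y to its left, z up, the work surface at z = 0. Lengths are in m, angles in rad, forces in N, time in s.
With the tool pointing down it reaches from about 0.275 to 0.975 m from the base axis. Payload 8.4 kg.
Tool frame: the origin (TCP) lies where the fingers leave the gripper's body, on its centre line; the fingertips stand 88 mm ahead of it and the grasp point (between the pads) lies 69 mm ahead of it; z points along the fingers, y is the line along which they close (so a half turn about z gives the same grasp; the last joint's range is limited). The gripper opens to 92 mm and grips with 3 to 60 N. Pads are 20 mm wide; open, the fingers measure 128 mm over their backs; the gripper's body (75 mm by 189 mm) begins 69 mm behind the grasp point.
Start: joints at [-1.205, 0.353, 1.633, -0, 1.155, -0.002], TCP at [0.225, -0.583, 0.303] pointing down, gripper open.
Joint ranges: [-2.63, 2.63], [-0.92, 2.1], [0.06, 2.66], [-1.3, 4.44], [0, 2.69], [-3.02, 3.02]. Speed limits (rad/s): [2.22, 2.22, 2.79, 3.14, 3.14, 3.14].

## Interface

Orientations are given as [roll, pitch, yaw] about the fixed x, y, z axes, in that order (R = Rz(yaw) Ry(pitch) Rx(roll)).
In Python, from cell import env, viewer, hand_in gives the robot as it stands (env), with the cameras (viewer) and the job as plain functions.
- The arm moves only by the shell command python3 jog.py [FORCE], which reads ROWS from standard input. ROWS is a JSON list of rows, 1 to 8 of them, each an object with the fields pos (a list: dx, dy, dz in shares of the most that a row can go, 1 being 50 mm), turn_vec (a list: a rotation vector rx, ry, rz in fractions of the full range, 1 being pi rad), finger_gap (the opening from 0.0 (shut) to 1.0 (fully open)); a field left out counts as zero (the opening has to be given); each row shifts and turns the commanded pose from where the row before left it, along the tool's axes as they then stand; what a row does not reach is not made up. A row lasts 1/10 s, in which the tool goes at most 0.05 m and 0.15 rad, less where a joint would pass 70% of its speed; a pose out of reach is approached as far as the arm can. The fingers move at their own pace and stop on an object; FORCE is the grip in N (left out, the last holds). Time passes only in rows, so rows that do not move let the fingers close. It prints the time, the measured TCP pose, the force, the opening and the grip force at its end. A shift or turn number past 1, either way, is cut back to 1. Input that does not fit is refused with a message, and nothing moves.
- env.sense(): the state, without advancing time (a new reading comes with each control period).
- viewer.get_image(name): name is "side" or "top"; returns a dict with "color" (420x560x3 uint8, red, green, blue), "fx", "fy", "cx", "cy" (pixels), "dist_coeffs" ([k1, k2, p1, p2, k3] as OpenCV has them; the pictures are not rectified), "R" (3x3) and "t" (3): a world point X has camera coordinates R X + t. Camera axes: x right, y down, z forward; pixel columns grow to the right and rows downward; lengths in m; the calibration is good to about 2 mm. A picture is of the moment at which its call begins. There is no depth.
- hand_in(): hands the job in; it is judged then, once.
The state is a dict: "t": time; "joints": joint angles; "qvel": joint speeds; "joint_efforts": joint torques, N m; "ee_pos": TCP position; "tcp_rot": TCP orientation; "ft_force": force on the tool from outside, world axes, zero at the start; "wrist_torque": the same for the moment, N m; "grip_width": opening from 0.0 (shut) to 1.0 (fully open); "grasp_force": force on a finger pad.
Only numpy, scipy, OpenCV 4.12 (cv2) and the standard library are available. Lean on these libraries where they do the work, as an engineer would, in place of code of your own. Each camera call takes 0.05 s, during which the arm holds its last target. There are 200 camera calls.

## Working session

There is one attempt and no reset: what is moved stays moved. The work goes in short steps, Python scripts to look and compute and a shell command to move; the robot and the scene stay as the last step left them, time stands still between calls to the robot, and variables do not carry over. Pictures are saved under pics/ and viewed, at most 10 in all, crops included, and the job is handed in when it is done.

```bash
ls; mkdir -p pics
python3 - <<'E'
from cell import env, viewer, hand_in
import cv2
s=env.sense(); print({k:s[k] for k in('t','ee_pos','tcp_rot','ft_force','grip_width')})
for n in('top','side'):
    i=viewer.get_image(n); cv2.imwrite(f'pics/{n}0.png',i['color'][...,::-1]); print(n,i['fx'],i['cx'],i['cy'],i['dist_coeffs'],(-i['R'].T@i['t']).round(3),i['R'].round(3).tolist())
E
```

```text
cell.py
jog.py
pics
{'t': 0.0, 'ee_pos': array([ 0.22458187, -0.58286275,  0.30197815]), 'tcp_rot': array([-3.14023265e+00, -8.20625174e-06,  3.67777847e-01]), 'ft_force': array([-0.26554932,  0.80712085,  0.53387937]), 'grip_width': 1.0001974322757055}
top 434.36358882682487 281.7369431401279 205.0913987464812 [-0.07794627  0.          0.          0.          0.        ] [ 0.289 -0.005  1.399] [[0.02, -1.0, -0.024], [-0.989, -0.016, -0.146], [0.146, 0.027, -0.989]]
side 457.9674858316476 277.4137115812316 213.26873073638103 [-0.08108362  0.          0.          0.          0.        ] [0.415 1.225 1.043] [[-0.998, -0.058, -0.008], [-0.03, 0.633, -0.774], [0.05, -0.772, -0.633]]
```

View pics/top0.png

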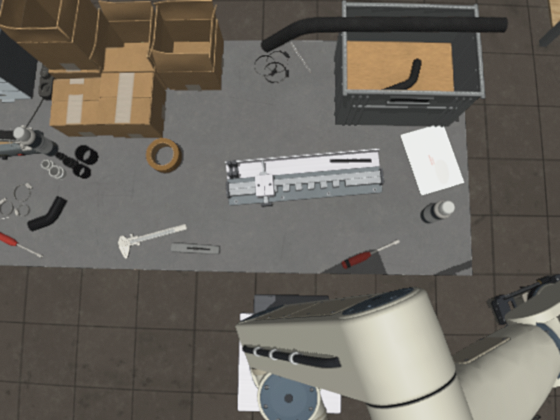

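View pics/side0.png

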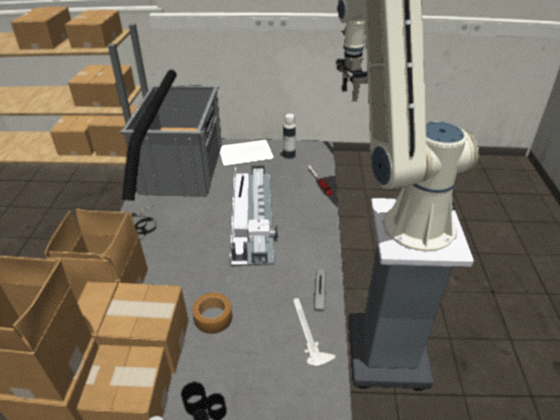

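The top view shows the gauge from (228,180) to (382,175), with the block at about (265,185), its thumb plate near (266,203) and the notches from 282 to 345. In the side view the block is at (260,228). I'll enlarge both.

Run:
```python
import cv2
a=cv2.imread('pics/top0.png')[142:212,220:390]; cv2.imwrite('pics/c1.png',cv2.resize(a,None,fx=4.7,fy=4.7,interpolation=2))
a=cv2.imread('pics/side0.png')[160:270,222:290]; cv2.imwrite('pics/c2.png',cv2.resize(a,None,fx=5,fy=5,interpolation=2))
```

```text
(no output)
```

View pics/c1.png

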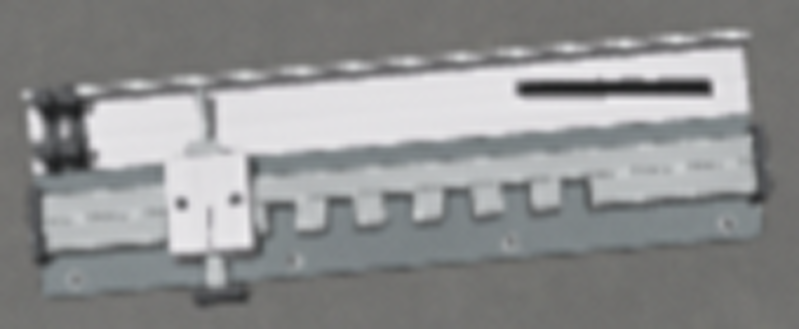

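View pics/c2.png

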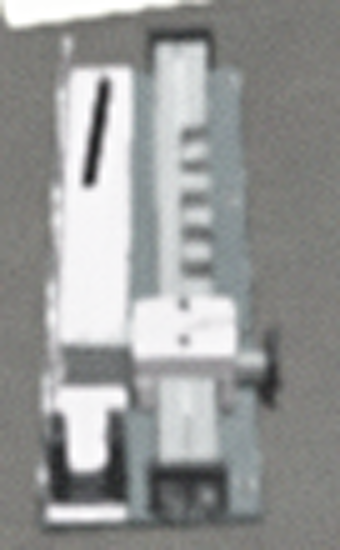

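The top crop shows teeth at u = 311, 370, 428, 487 and 545, so the third notch is at about (399,222). The block top spans 165–255, with holes at (181,203) and (235,198), and the plate is at (220,297). In the side crop the holes are at (183,302) and (183,340), and the plate is at (270,368).

```bash
cat > h.py <<'E'
import numpy as np, cv2
from cell import env, viewer, hand_in
def cam(n):
    i=viewer.get_image(n); K=np.array([[i['fx'],0,i['cx']],[0,i['fy'],i['cy']],[0,0,1]]); return i,K
def ray(c,p):
    i,K=c; u=cv2.undistortPoints(np.array([[p]],float),K,np.array(i['dist_coeffs']))[0,0]
    return -i['R'].T@i['t'], i['R'].T@np.array([u[0],u[1],1])
def plane(c,p,z):
    o,d=ray(c,p); return o+d*(z-o[2])/d[2]
def tri(c1,p1,c2,p2):
    o,d=ray(c1,p1);q,e=ray(c2,p2); s=np.linalg.lstsq(np.c_[d,-e],q-o,rcond=None)[0]
    a,b=o+d*s[0],q+e*s[1]; return (a+b)/2,np.linalg.norm(a-b)
def proj(c,X):
    i,K=c; return cv2.projectPoints(np.array([X],float),cv2.Rodrigues(i['R'])[0],i['t'],K,np.array(i['dist_coeffs']))[0][0,0]
f=lambda p,s,o:((p[0]+.5)/s-.5+o[0],(p[1]+.5)/s-.5+o[1])
T1=lambda *p:f(p,4.7,(220,142))
S1=lambda *p:f(p,5,(222,160))
E
python3 - <<'E'
from h import *
np.set_printoptions(precision=4,suppress=True)
t,s=cam('top'),cam('side')
for n,a,b in[('holeL',(181,203),(183,340)),('holeR',(235,198),(183,302)),('cornFL',(43,296),(262,522)),('cornFR',(762,236),(242,72))]: print(n,*tri(t,T1(*a),s,S1(*b)))
P=np.array([plane(t,T1(*p),.04) for p in[(311,228),(370,224),(428,220),(487,213),(545,210)]])
print('teeth',P); print(np.diff(P,axis=0)); v=np.polyfit(P[:,1],P[:,0],1); yaw=-np.arctan(v[0]); 
print('yaw',yaw)
for p in[(43,296),(762,236),(28,90)]: print('base',plane(t,T1(*p),.005))
for p in[(165,157),(247,155),(255,248),(170,255)]: print('blk',plane(t,T1(*p),.064))
for p in[(195,299),(247,293)]: print('plate top',plane(t,T1(*p),.046))
E
```

```text
holeL [0.5491 0.1065 0.0626] 0.0010465273165778184
holeR [0.5525 0.0704 0.0645] 0.0006813096054916481
cornFL [ 0.4931  0.2063 -0.001 ] 0.001146893174694723
cornFR [ 0.5418 -0.2926  0.0014] 0.0032785889492261003
teeth [[ 0.5371  0.0198  0.04  ]
 [ 0.5404 -0.02    0.04  ]
 [ 0.5438 -0.0592  0.04  ]
 [ 0.5492 -0.099   0.04  ]
 [ 0.5519 -0.1382  0.04  ]]
[[ 0.0034 -0.0398  0.    ]
 [ 0.0034 -0.0392  0.    ]
 [ 0.0054 -0.0398  0.    ]
 [ 0.0027 -0.0392  0.    ]]
yaw 0.09718358591652167
base [0.4928 0.2054 0.005 ]
base [ 0.5428 -0.292   0.005 ]
base [0.6393 0.2217 0.005 ]
blk [0.5795 0.118  0.064 ]
blk [0.5816 0.0631 0.064 ]
blk [0.5186 0.0563 0.064 ]
blk [0.513  0.1127 0.064 ]
plate top [0.4864 0.0966 0.046 ]
plate top [0.491  0.0618 0.046 ]
```

The positions agree: block height is about 63 mm, the base is 500 mm long and the teeth are 39.5 mm apart. The gauge yaw is about 0.098 and the block sits at gauge y ≈ +127 mm. Next I'll turn the tool to the gauge, close the gripper and fly over.

The manual's scale: shifts go in shares of 50 mm and turns go in shares of pi rad. Converting my numbers, -0.035 m is -0.7, 0.02 m is 0.4, 0.135 rad is 0.043.

```bash
echo '[{"turn_vec":[0, 0, 0.043], "finger_gap":0}, {"turn_vec":[0, 0, 0.043], "finger_gap":0}, {"pos":[0.4, -0.7, 0], "finger_gap":0}, {"pos":[0.4, -0.7, 0], "finger_gap":0}, {"pos":[0.4, -0.7, 0], "finger_gap":0}, {"pos":[0.4, -0.7, 0], "finger_gap":0}, {"pos":[0.4, -0.7, 0], "finger_gap":0}, {"pos":[0.4, -0.7, 0], "finger_gap":0}]' | python3 jog.py 20; echo '[{"pos":[0.4, -0.7, 0], "finger_gap":0}, {"pos":[0.4, -0.7, 0], "finger_gap":0}, {"pos":[0.4, -0.7, 0], "finger_gap":0}, {"pos":[0.4, -0.7, 0], "finger_gap":0}, {"pos":[0.4, -0.7, 0], "finger_gap":0}, {"pos":[0.4, -0.7, 0], "finger_gap":0}, {"pos":[0.4, -0.7, 0], "finger_gap":0}, {"pos":[0.4, -0.7, 0], "finger_gap":0}]' | python3 jog.py
```

```text
t: 1.0
ee_pos: [0.324, -0.3609, 0.3027]
tcp_rot: [-3.142, -0.0, 0.098]
ft_force: [-0.5, 0.5, 1.1]
grip_width: 0.33
grasp_force: 0.0
t: 1.8
ee_pos: [0.4559, -0.0666, 0.3028]
tcp_rot: [3.141, -0.0, 0.098]
ft_force: [1.1, 0.0, 0.0]
grip_width: 0.004
grasp_force: 0.0
```

Scaled: -0.035 m is -0.7, 0.02 m is 0.4.

```bash
echo '[{"pos":[0.4, -0.7, 0], "finger_gap":0}, {"pos":[0.4, -0.7, 0], "finger_gap":0}, {"pos":[0.4, -0.7, 0], "finger_gap":0}, {"pos":[0.4, -0.7, 0], "finger_gap":0}, {"pos":[0.2, -0.7, 0], "finger_gap":0}, {"pos":[0, -0.7, 0], "finger_gap":0}, {"finger_gap":0}, {"finger_gap":0}]' | python3 jog.py;cat >> h.py <<'E'
O=np.array([.577,-.0365]); Y=.0985; Rg=np.array([[np.cos(Y),-np.sin(Y)],[np.sin(Y),np.cos(Y)]])
def where():
    s=env.sense(); g=Rg.T@(s['ee_pos'][:2]-O); print('gauge xy',g.round(4),'tipz',round(s['ee_pos'][2]-.088,4),'rpy',s['tcp_rot'].round(4),'F',s['ft_force'].round(1),s['t'],s['grip_width'])
E
python3 -c "
from h import *
where()"
```

```text
t: 2.6
ee_pos: [0.5243, 0.1499, 0.3024]
tcp_rot: [3.141, 0.001, 0.1]
ft_force: [-0.7, -0.4, -0.7]
grip_width: 0.006
grasp_force: 0.0
gauge xy [-0.0341  0.1907] tipz 0.2144 rpy [3.1412e+00 6.0000e-04 9.9800e-02] F [-0.7 -0.4 -0.7] 2.6 0.005536861540108933
```

Scaled: 0.04 m is 0.8, 0.022 m is 0.44.

```bash
echo '[{"pos":[0.44, -0.14, 0], "finger_gap":0}, {"pos":[0, 0, 0.8], "finger_gap":0}, {"pos":[0, 0, 0.8], "finger_gap":0}, {"pos":[0, 0, 0.8], "finger_gap":0}, {"pos":[0, 0, 0.6], "finger_gap":0}, {"pos":[0, 0, 0.3], "finger_gap":0}, {"finger_gap":0}]' | python3 jog.py
python3 - <<'E'
from h import *
where()
for n,(x,y,w,h) in(('top',(215,130,100,90)),('side',(215,150,100,130))):
    a=viewer.get_image(n)['color'][y:y+h,x:x+w,::-1]; a=cv2.resize(a,None,fx=4,fy=4,interpolation=2)
    cv2.imwrite(f'pics/d_{n}.png',a)
a,b=cv2.imread('pics/d_top.png'),cv2.imread('pics/d_side.png'); a=cv2.copyMakeBorder(a,0,b.shape[0]-a.shape[0],0,0,0); cv2.imwrite('pics/d.png',np.hstack([a,b]))
E
```

```text
t: 3.3
ee_pos: [0.5449, 0.1574, 0.1361]
tcp_rot: [3.141, 0.003, 0.097]
ft_force: [0.6, -0.2, -0.8]
grip_width: 0.005
grasp_force: 0.0
gauge xy [-0.0129  0.1961] tipz 0.0481 rpy [3.1408 0.0035 0.0967] F [ 0.6 -0.2 -0.8] 3.3 0.004731347626040566
```

View pics/d.png

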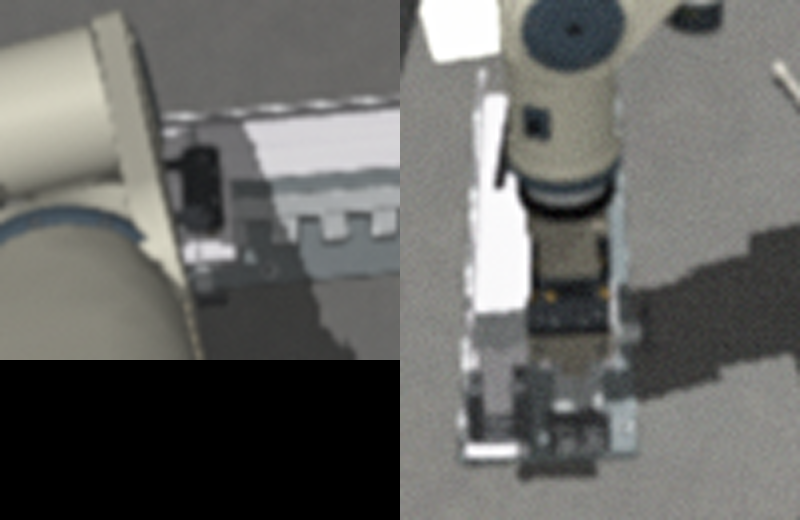

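The arm hides most of the block, but the fingertip stands over the rail just left of it with no contact force. I'll push slowly.

Scaled: 0.01 m is 0.2, 0.005 m is 0.1.

```bash
for k in 1; do echo '[{"pos":[0, 0.2, 0], "finger_gap":0}, {"pos":[0, 0.1, 0], "finger_gap":0}, {"pos":[0, 0.08, 0], "finger_gap":0}, {"pos":[0, 0.08, 0], "finger_gap":0}, {"pos":[0, 0.08, 0], "finger_gap":0}]' | python3 jog.py; done; python3 -c "from h import *; where()"; echo '[{"pos":[0, 0.1, 0], "finger_gap":0}, {"pos":[0, 0.16, 0], "finger_gap":0}, {"pos":[0, 0.16, 0], "finger_gap":0}, {"pos":[0, 0.16, 0], "finger_gap":0}, {"pos":[0, 0.16, 0], "finger_gap":0}, {"pos":[0, 0.16, 0], "finger_gap":0}]' | python3 jog.py; python3 -c "from h import *; where()"
```

```text
t: 3.9
ee_pos: [0.5486, 0.1314, 0.138]
tcp_rot: [-3.141, -0.0, 0.098]
ft_force: [-0.6, 0.0, 0.8]
grip_width: 0.007
grasp_force: 0.0
gauge xy [-0.0118  0.1699] tipz 0.05 rpy [-3.1415e+00 -4.0000e-04  9.7600e-02] F [-0.6  0.   0.8] 3.9 0.006949508713573234
t: 4.5
ee_pos: [0.553, 0.0865, 0.1378]
tcp_rot: [-3.141, -0.0, 0.098]
ft_force: [-0.6, 4.3, 4.0]
grip_width: 0.006
grasp_force: 2.7
gauge xy [-0.0118  0.1248] tipz 0.0498 rpy [-3.1412e+00 -3.0000e-04  9.7600e-02] F [-0.6  4.3  4. ] 4.5 0.0055453622919553235
```

Scaled: 0.008 m is 0.16, 0.006 m is 0.12.

```bash
echo '[{"pos":[0, 0.16, 0], "finger_gap":0}, {"pos":[0, 0.16, 0], "finger_gap":0}, {"pos":[0, 0.16, 0], "finger_gap":0}, {"pos":[0, 0.16, 0], "finger_gap":0}, {"pos":[0, 0.16, 0], "finger_gap":0}, {"pos":[0, 0.16, 0], "finger_gap":0}, {"pos":[0, 0.16, 0], "finger_gap":0}, {"pos":[0, 0.12, 0], "finger_gap":0}]' | python3 jog.py; echo '[{"pos":[0, 0.08, 0], "finger_gap":0}, {"pos":[0, 0.04, 0], "finger_gap":0}, {"finger_gap":0}]' | python3 jog.py
python3 - <<'E'
from h import *
where()
for n,(x,y,w,h) in(('top',(240,140,100,70)),('side',(215,150,100,120))):
    a=viewer.get_image(n)['color'][y:y+h,x:x+w,::-1]; a=cv2.resize(a,None,fx=4,fy=4,interpolation=2)
    cv2.imwrite(f'pics/e_{n}.png',a)
a,b=cv2.imread('pics/e_top.png'),cv2.imread('pics/e_side.png'); a=cv2.copyMakeBorder(a,0,b.shape[0]-a.shape[0],0,0,0); cv2.imwrite('pics/e.png',np.hstack([a,b]))
E
```

```text
t: 5.3
ee_pos: [0.5589, 0.0247, 0.1379]
tcp_rot: [-3.141, -0.0, 0.097]
ft_force: [-0.7, 5.6, 4.1]
grip_width: 0.006
grasp_force: 3.0
t: 5.6
ee_pos: [0.5595, 0.0188, 0.1377]
tcp_rot: [3.141, 0.0, 0.098]
ft_force: [-0.1, 2.2, 1.6]
grip_width: 0.008
grasp_force: 1.1
gauge xy [-0.012   0.0568] tipz 0.0497 rpy [3.1414 0.     0.0975] F [-0.1  2.2  1.6] 5.6 0.007778266949632836
```

View pics/e.png

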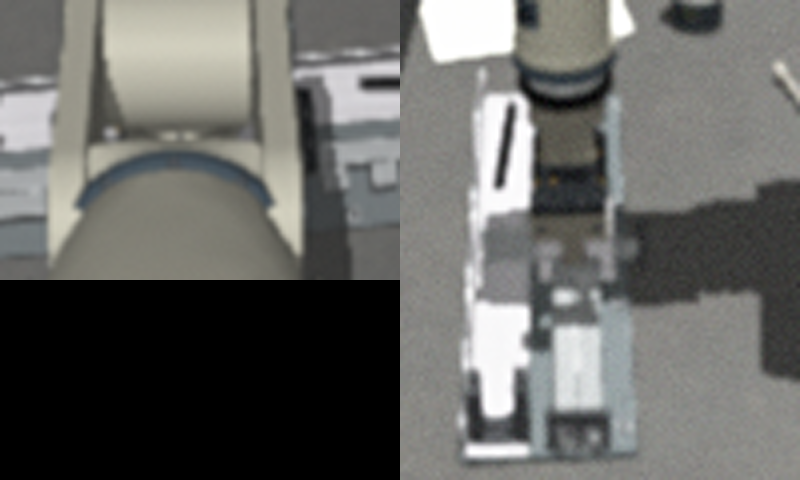

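The arm covers the block in both views, so I'll back off to the left and measure.

Scaled: -0.045 m is -0.9, -0.03 m is -0.6.

```bash
echo '[{"pos":[0, -0.4, 0], "finger_gap":0}, {"pos":[0, -0.4, -0.8], "finger_gap":0}, {"pos":[0, -0.8, -0.6], "finger_gap":0}, {"pos":[0, -0.8, -0.4], "finger_gap":0}, {"pos":[-0.2, -0.9, 0], "finger_gap":0}, {"pos":[-0.2, -0.9, 0], "finger_gap":0}, {"pos":[-0.2, -0.9, 0], "finger_gap":0}, {"finger_gap":0}]' | python3 jog.py
python3 - <<'E'
from h import *
where()
i=viewer.get_image('top')['color'][...,::-1]; cv2.imwrite('pics/top1.png',i); cv2.imwrite('pics/f.png',cv2.resize(i[142:212,220:390],None,fx=4.7,fy=4.7,interpolation=2))
E
```

```text
t: 6.5
ee_pos: [0.5031, 0.274, 0.2275]
tcp_rot: [-3.141, 0.0, 0.102]
ft_force: [0.3, -1.0, 0.3]
grip_width: 0.008
grasp_force: 0.0
gauge xy [-0.043   0.3163] tipz 0.1395 rpy [-3.1412e+00  1.0000e-04  1.0210e-01] F [ 0.3 -1.   0.3] 6.5 0.008136638736873522
```

View pics/f.png

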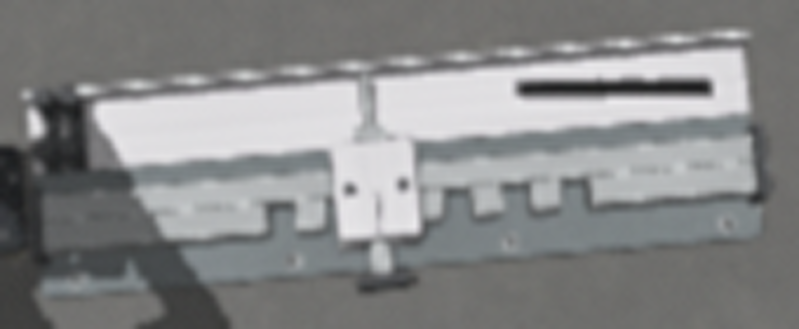

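The block is now at about (376,188), with holes at (349,190) and (404,184) and the plate at (387,283). The first notch at about 281 and the teeth at 311, 487 and 545 are still visible.

Run:
```python
from h import *
t=cam('top'); G=lambda p,z:(Rg.T@(plane(t,T1(*p),z)[:2]-O)*1e3).round(1)
for n,pts,z in[('holes',[(349,190),(404,184)],.064),('old holes',[(181,203),(235,198)],.064),('corn',[(332,150),(412,140),(422,231),(338,241)],.064),('plate top',[(359,286),(415,279)],.046),('stop pl top',[(364,78)],.054),('teeth top edges y60,-60,-100',[(311,205),(487,190),(545,187)],.04),('notch1 edges',[(266,207),(296,205)],.04),('notch5 edges',[(503,187),(531,185)],.04),('notch6',[(561,183),(591,181)],.04)]:
    a=[G(p,z) for p in pts]; print(n,[x.tolist() for x in a],np.mean(a,0).round(1))
# dark-hole subpixel centroids, plus gray profile along the rail for notch edges
g=cv2.cvtColor(cv2.imread('pics/top1.png'),6)
print(g[176:186,286:312])
```

```text
holes [[-15.1, 32.7], [-14.0, -4.2]] [-14.6  14.3]
old holes [[-14.5, 145.0], [-14.1, 108.8]] [-14.3 126.9]
corn [[13.0, 41.7], [15.4, -12.1], [-46.7, -13.3], [-48.8, 42.8]] [-16.8  14.8]
plate top [[-77.3, 31.1], [-75.7, -6.7]] [-76.5  12.2]
stop pl top [[63.1, 15.9]] [63.1 15.9]
teeth top edges y60,-60,-100 [[-18.4, 58.7], [-18.0, -60.9], [-19.2, -100.3]] [-18.5 -34.2]
notch1 edges [[-17.2, 89.2], [-17.6, 68.8]] [-17.4  79. ]
notch5 edges [[-16.8, -71.9], [-17.0, -91.0]] [-16.9 -81.4]
notch6 [[-17.3, -111.3], [-17.6, -131.7]] [ -17.5 -121.5]
[[127 127 126 125 155 212 224 223 222 220 219 218 219 220 220 220 220 219
  219 221 222 210 149 136 155 161]
 [132 134 133 127 146 207 224 224 223 221 219 217 219 220 220 220 221 220
  221 222 224 215 159 156 180 187]
 [153 159 160 150 152 207 224 224 223 222 221 218 219 220 220 220 221 221
  221 220 222 218 165 165 182 186]
 [173 180 183 172 164 208 225 224 223 223 221 219 219 221 220 221 222 221
  212 194 201 212 171 169 182 184]
 [179 180 181 173 164 205 223 209 201 215 221 220 219 221 221 221 223 220
  184 134 150 198 175 170 179 183]
 [179 178 179 173 167 206 214 168 137 173 215 221 219 220 220 220 223 220
  174 110 130 194 180 154 159 168]
 [177 176 177 171 167 206 209 148 102 140 203 220 219 214 211 218 223 222
  197 159 173 207 188 141 143 164]
 [168 165 164 149 148 200 217 178 162 180 212 221 219 208 194 213 222 225
  219 207 215 224 203 151 158 178]
 [167 165 163 122 116 185 221 216 219 222 223 222 220 214 184 206 222 224
  222 222 223 223 206 155 165 184]
 [181 183 181 127 109 172 221 226 227 226 224 222 222 213 171 200 222 224
  222 222 223 222 209 158 165 183]]
```

Against the notches, the block is at about +14.5 mm, so the finger must end at nominal gauge y ≈ 42 mm.

Scaled: 0.045 m is 0.9, 0.044 m is 0.88, 0.004 rad is 0.0013.

```bash
echo '[{"pos":[0.3, 0, 0], "turn_vec":[0, 0, 0.0013], "finger_gap":0}, {"pos":[0.3, 0.9, 0], "finger_gap":0}, {"pos":[0, 0.9, 0], "finger_gap":0}, {"pos":[0, 0.9, 0], "finger_gap":0}, {"pos":[0, 0.9, 0], "finger_gap":0}, {"pos":[0, 0.8, 0], "finger_gap":0}, {"pos":[0, 0, 0.9], "finger_gap":0}, {"pos":[0, 0, 0.88], "finger_gap":0}]' | python3 jog.py; echo '[{"finger_gap":0}]' | python3 jog.py; python3 -c "from h import *; where()"
```

```text
t: 7.4
ee_pos: [0.5562, 0.0506, 0.1388]
tcp_rot: [3.141, -0.003, 0.09]
ft_force: [0.2, 0.2, -0.9]
grip_width: 0.008
grasp_force: 0.0
t: 7.5
ee_pos: [0.5516, 0.0515, 0.1339]
tcp_rot: [3.141, 0.01, 0.091]
ft_force: [-0.8, -0.5, -0.6]
grip_width: 0.005
grasp_force: 0.0
gauge xy [-0.0166  0.09  ] tipz 0.0459 rpy [3.1411 0.0097 0.0913] F [-0.8 -0.5 -0.6] 7.5 0.004959013433390749
```

Scaled: 0.01 m is 0.2, 0.008 m is 0.16, -0.007 rad is -0.0022.

```bash
echo '[{"pos":[0, 0, -0.04], "turn_vec":[0, 0, -0.0022], "finger_gap":0}, {"pos":[0, 0.2, 0], "finger_gap":0}, {"pos":[0, 0.2, 0], "finger_gap":0}, {"pos":[0, 0.16, 0], "finger_gap":0}, {"finger_gap":0}, {"finger_gap":0}]' | python3 jog.py; python3 -c "from h import *; where()"
```

```text
t: 8.1
ee_pos: [0.5582, 0.0259, 0.1412]
tcp_rot: [-3.142, -0.001, 0.1]
ft_force: [-0.9, 0.1, 0.3]
grip_width: 0.008
grasp_force: 0.0
gauge xy [-0.0126  0.064 ] tipz 0.0532 rpy [-3.1416e+00 -7.0000e-04  1.0010e-01] F [-0.9  0.1  0.3] 8.1 0.008265483196629703
```

Scaled: 0.005 m is 0.1, 0.004 m is 0.08.

```bash
echo '[{"pos":[0, 0.1, 0.04], "finger_gap":0}, {"pos":[0, 0.1, 0], "finger_gap":0}, {"pos":[0, 0.1, 0], "finger_gap":0}, {"pos":[0, 0.08, 0], "finger_gap":0}, {"pos":[0, 0.04, 0], "finger_gap":0}, {"finger_gap":0}, {"finger_gap":0}]' | python3 jog.py; python3 -c "from h import *; where()"
```

```text
t: 8.8
ee_pos: [0.5602, 0.005, 0.1387]
tcp_rot: [3.141, -0.0, 0.101]
ft_force: [-0.4, 0.5, 0.1]
grip_width: 0.005
grasp_force: 0.0
gauge xy [-0.0126  0.043 ] tipz 0.0507 rpy [ 3.1412e+00 -2.0000e-04  1.0080e-01] F [-0.4  0.5  0.1] 8.8 0.004785563647244052
```

```bash
echo '[{"pos":[0, -0.4, 0], "finger_gap":0}, {"pos":[0, -0.4, -0.8], "finger_gap":0}, {"pos":[0, -0.8, -0.6], "finger_gap":0}, {"pos":[0, -0.8, -0.4], "finger_gap":0}, {"pos":[-0.2, -0.9, 0], "finger_gap":0}, {"pos":[-0.2, -0.9, 0], "finger_gap":0}, {"pos":[-0.2, -0.8, 0], "finger_gap":0}, {"finger_gap":0}]' | python3 jog.py
python3 - <<'E'
from h import *
where()
i=viewer.get_image('top')['color'][...,::-1]; cv2.imwrite('pics/top2.png',i); cv2.imwrite('pics/g.png',cv2.resize(i[142:212,220:390],None,fx=4.7,fy=4.7,interpolation=2))
E
```

```text
t: 9.6
ee_pos: [0.5038, 0.2548, 0.229]
tcp_rot: [-3.141, -0.001, 0.105]
ft_force: [0.8, -0.8, 0.3]
grip_width: 0.005
grasp_force: 0.0
gauge xy [-0.0442  0.2971] tipz 0.141 rpy [-3.1406e+00 -6.0000e-04  1.0480e-01] F [ 0.8 -0.8  0.3] 9.6 0.004861881030088689
```

View pics/g.png

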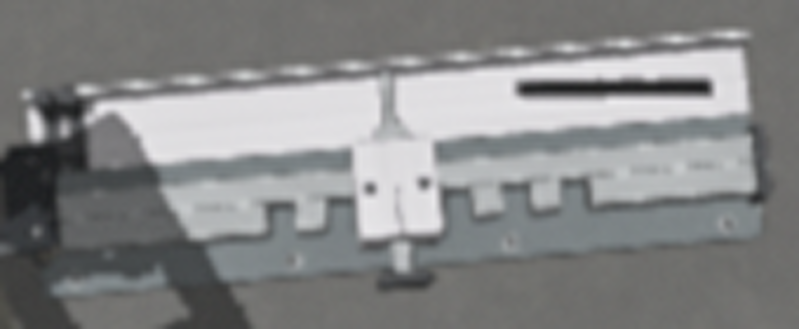

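The block has moved to holes at (370,188) and (424,183), with the plate at (405,279). One notch pitch plus a half-notch is visible on each side of it.

Run:
```python
from h import *
t=cam('top'); G=lambda p,z:Rg.T@(plane(t,p,z)[:2]-O)*1e3
def hole(f,p):
    g=255-cv2.cvtColor(cv2.imread(f),6).astype(float); x,y=map(round,p); w=g[y-2:y+3,x-2:x+3]-45; w[w<0]=0; v,u=np.mgrid[y-2:y+3,x-2:x+3]; return (w*u).sum()/w.sum(),(w*v).sum()/w.sum()
for f,ps in(('pics/top0.png',[(181,203),(235,198)]),('pics/top1.png',[(349,190),(404,184)]),('pics/top2.png',[(370,188),(424,183)])):
    a=[G(hole(f,T1(*p)),.064) for p in ps]; print(f,np.round(a,1).tolist(),np.mean(a,0).round(1))
a=[G(T1(*p),.046) for p in[(378,283),(434,276)]]; print('plate',np.round(a,1).tolist(),np.mean(a,0).round(1))
# notch edges: subpixel along lines at gauge x=-24, z=.04, half-max crossings
g=cv2.cvtColor(cv2.imread('pics/top0.png'),6).astype(np.float32)
ys=np.arange(-140,92,.5)
for gx in(-22,-25):
    pr=[]
    for y in ys:
        w=O+Rg@np.array([gx,y])/1e3; q=proj(t,[w[0],w[1],.04]); pr.append(cv2.getRectSubPix(g,(1,1),(float(q[0]),float(q[1])))[0,0])
    pr=np.array(pr); m=(np.percentile(pr,10)+np.percentile(pr,90))/2; k=np.where(np.diff(pr>m))[0]; e=ys[k]+.5*(m-pr[k])/(pr[k+1]-pr[k]); print(gx,e.round(1))
```

```text
pics/top0.png [[-14.7, 144.9], [-14.8, 107.9]] [-14.7 126.4]
pics/top1.png [[-14.6, 32.1], [-14.0, -5.1]] [-14.3  13.5]
pics/top2.png [[-15.1, 19.0], [-14.2, -17.7]] [-14.7   0.7]
plate [[-76.4, 18.2], [-74.7, -19.6]] [-75.5  -0.7]
-22 [-132.1 -109.8  -90.7  -70.2  -51.6  -29.9  -11.    10.9   29.4   49.6
   69.2   91.3]
-25 [-132.2 -109.4  -90.5  -70.9  -52.   -29.2  -10.4   10.1   28.9   50.2
   69.9]
```

The block is within 1 mm of the third notch. Next I'll move in front of the thumb plate and push it home.

Scaled: 0.045 m is 0.9, -0.02 m is -0.4, 0.004 rad is 0.0013.

```bash
echo '[{"pos":[-0.6, 0.4, 0], "turn_vec":[0, 0, 0.0013], "finger_gap":0}, {"pos":[-0.6, 0.8, 0], "finger_gap":0}, {"pos":[-0.4, 0.9, 0], "finger_gap":0}, {"pos":[0, 0.9, 0], "finger_gap":0}, {"pos":[0, 0.9, 0], "finger_gap":0}, {"pos":[0, 0.9, 0], "finger_gap":0}, {"pos":[0, 0.8, 0], "finger_gap":0}, {"pos":[0, 0.3, 0], "finger_gap":0}]' | python3 jog.py; echo '[{"pos":[0, 0, 0.6], "finger_gap":0}, {"pos":[0, 0, 0.6], "finger_gap":0}, {"pos":[0, 0, 0.4], "finger_gap":0}, {"finger_gap":0}, {"finger_gap":0}]' | python3 jog.py; python3 -c "from h import *; where()"
```

```text
t: 10.5
ee_pos: [0.454, -0.0548, 0.2289]
tcp_rot: [3.14, -0.0, 0.093]
ft_force: [0.3, 0.6, -0.7]
grip_width: 0.005
grasp_force: 0.0
t: 11.0
ee_pos: [0.454, -0.0514, 0.1489]
tcp_rot: [3.142, 0.001, 0.096]
ft_force: [-0.2, -0.2, 1.3]
grip_width: 0.003
grasp_force: 0.0
gauge xy [-0.1239 -0.0027] tipz 0.0609 rpy [3.1415e+00 7.0000e-04 9.5600e-02] F [-0.2 -0.2  1.3] 11.0 0.002733121377840121
```

Scaled: 0.02 m is 0.4, 0.019 m is 0.38.

```bash
echo '[{"pos":[0, -0.06, 0.4], "finger_gap":0}, {"pos":[0, 0, 0.38], "finger_gap":0}, {"pos":[0.2, 0, 0], "finger_gap":0}, {"pos":[0.2, 0, 0], "finger_gap":0}, {"pos":[0.2, 0, 0], "finger_gap":0}, {"pos":[0.1, 0, 0], "finger_gap":0}, {"finger_gap":0}]' | python3 jog.py; python3 -c "from h import *; where()"; echo '[{"pos":[0.06, 0, 0], "finger_gap":0}, {"pos":[0.06, 0, 0], "finger_gap":0}, {"pos":[0.06, 0, 0], "finger_gap":0}, {"pos":[0.06, 0, 0], "finger_gap":0}, {"finger_gap":0}]' | python3 jog.py; python3 -c "from h import *; where()"
```

```text
t: 11.7
ee_pos: [0.4901, -0.0441, 0.1104]
tcp_rot: [3.141, -0.002, 0.097]
ft_force: [-0.5, -0.2, 0.3]
grip_width: 0.005
grasp_force: 0.0
gauge xy [-0.0872  0.001 ] tipz 0.0224 rpy [ 3.1412e+00 -1.9000e-03  9.7100e-02] F [-0.5 -0.2  0.3] 11.7 0.004997084988993229
t: 12.2
ee_pos: [0.5008, -0.0428, 0.1096]
tcp_rot: [-3.141, 0.0, 0.097]
ft_force: [-0.6, 0.4, 0.9]
grip_width: 0.009
grasp_force: 0.5
gauge xy [-0.0764  0.0012] tipz 0.0216 rpy [-3.1415  0.      0.0968] F [-0.6  0.4  0.9] 12.2 0.008830906858325414
```

Scaled: 0.003 m is 0.06.

```bash
echo '[{"pos":[0.06, 0, 0], "finger_gap":0}, {"pos":[0.06, 0, 0], "finger_gap":0}, {"pos":[0.06, 0, 0], "finger_gap":0}]' | python3 jog.py; python3 -c "from h import *; where()"; echo '[{"pos":[0.06, 0, 0], "finger_gap":0}, {"pos":[0.04, 0, 0], "finger_gap":0}]' | python3 jog.py; python3 -c "from h import *; where()"
```

```text
t: 12.5
ee_pos: [0.5096, -0.0419, 0.1096]
tcp_rot: [-3.141, 0.0, 0.097]
ft_force: [-2.6, 1.1, 0.7]
grip_width: 0.002
grasp_force: 1.5
gauge xy [-0.0676  0.0012] tipz 0.0216 rpy [-3.1414e+00  4.0000e-04  9.6700e-02] F [-2.6  1.1  0.7] 12.5 0.0021839034893324375
t: 12.7
ee_pos: [0.5145, -0.0416, 0.1096]
tcp_rot: [3.142, 0.001, 0.097]
ft_force: [-4.9, -0.2, 2.2]
grip_width: 0.002
grasp_force: 2.4
gauge xy [-0.0627  0.0011] tipz 0.0216 rpy [3.1416e+00 8.0000e-04 9.7000e-02] F [-4.9 -0.2  2.2] 12.7 0.0022378038998761714
```

Scaled: 0.002 m is 0.04.

```bash
echo '[{"pos":[0.04, 0, 0], "finger_gap":0}, {"pos":[0.04, 0, 0], "finger_gap":0}]' | python3 jog.py; python3 -c "from h import *; where()"; echo '[{"pos":[0.04, 0, 0], "finger_gap":0}, {"pos":[0.04, 0, 0], "finger_gap":0}]' | python3 jog.py; python3 -c "from h import *; where()"
```

```text
t: 12.9
ee_pos: [0.5158, -0.0413, 0.1093]
tcp_rot: [-3.141, 0.007, 0.097]
ft_force: [-17.1, -2.7, 13.8]
grip_width: 0.004
grasp_force: 8.9
gauge xy [-0.0614  0.0013] tipz 0.0213 rpy [-3.141   0.0067  0.0972] F [-17.1  -2.7  13.8] 12.9 0.0036087630293182736
t: 13.1
ee_pos: [0.5164, -0.0411, 0.1088]
tcp_rot: [-3.14, 0.014, 0.098]
ft_force: [-28.8, -5.6, 24.4]
grip_width: 0.007
grasp_force: 14.8
gauge xy [-0.0607  0.0014] tipz 0.0208 rpy [-3.1404  0.0141  0.0975] F [-28.8  -5.6  24.4] 13.1 0.006580710870965015
```

A hard stop at face x ≈ -51 mm matches fully home. I'll back off and check.

Scaled: 0.045 m is 0.9, -0.04 m is -0.8.

```bash
echo '[{"pos":[-0.2, 0, 0], "finger_gap":0}, {"pos":[-0.4, 0, 0], "finger_gap":0}, {"pos":[-0.6, 0, 0], "finger_gap":0}, {"pos":[0, 0, -0.8], "finger_gap":0}, {"pos":[0, 0, -0.8], "finger_gap":0}, {"pos":[0, 0, -0.8], "finger_gap":0}, {"pos":[0, 0.8, -0.6], "finger_gap":0}, {"pos":[0, 0.9, 0], "finger_gap":0}]' | python3 jog.py; echo '[{"pos":[0, 0.9, 0], "finger_gap":0}, {"pos":[0, 0.9, 0], "finger_gap":0}, {"pos":[0, 0.9, 0], "finger_gap":0}, {"pos":[0, 0.9, 0], "finger_gap":0}, {"pos":[0, 0.9, 0], "finger_gap":0}, {"finger_gap":0}, {"finger_gap":0}]' | python3 jog.py
python3 - <<'E'
from h import *
where()
i=viewer.get_image('top')['color'][...,::-1]; cv2.imwrite('pics/top3.png',i); a=cv2.resize(i[142:212,220:390],None,fx=4.7,fy=4.7,interpolation=2)
b=viewer.get_image('side')['color'][160:270,200:360,::-1]; b=cv2.resize(b,None,fx=2.4,fy=2.4,interpolation=2)
b=cv2.copyMakeBorder(b,0,0,0,a.shape[1]-b.shape[1],0); cv2.imwrite('pics/k.png',np.vstack([a,b])); print(a.shape,b.shape)
E
```

```text
t: 13.9
ee_pos: [0.4742, -0.1321, 0.2647]
tcp_rot: [3.138, -0.01, 0.1]
ft_force: [1.1, -0.6, -0.6]
grip_width: 0.006
grasp_force: 0.0
t: 14.6
ee_pos: [0.4929, -0.3561, 0.2596]
tcp_rot: [3.141, -0.001, 0.095]
ft_force: [-0.3, 0.9, -0.3]
grip_width: 0.005
grasp_force: 0.0
gauge xy [-0.1151 -0.3098] tipz 0.1716 rpy [ 3.141e+00 -1.000e-03  9.490e-02] F [-0.3  0.9 -0.3] 14.6 0.004715717560211528
(329, 799, 3) (264, 799, 3)
```

View pics/k.png

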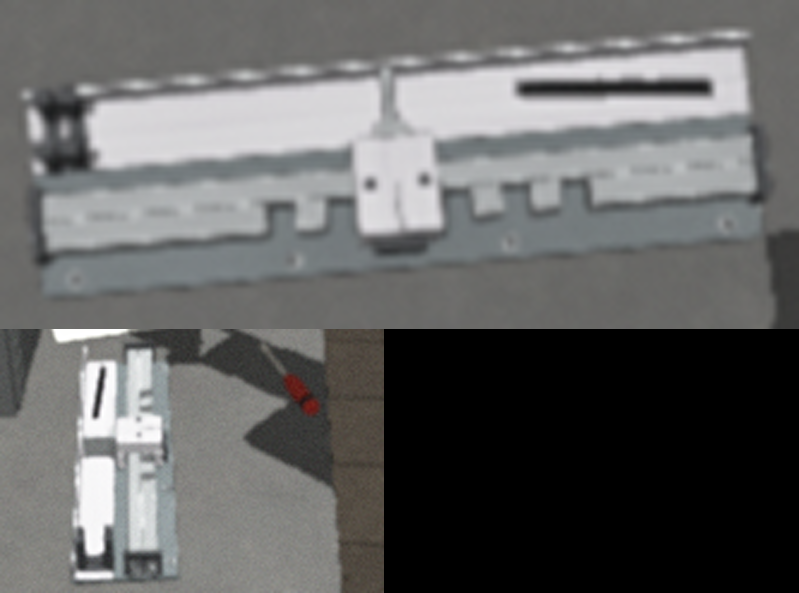

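The thumb plate lies against the block at (400,243), the block hasn't moved (holes at 370 and 424), and the bolt is home. The gripper stopped near the spray can, so I'll lift straight up and check that the bystanders haven't moved.

Scaled: -0.04 m is -0.8, -0.02 m is -0.4.

```bash
echo '[{"pos":[0, 0, -0.8], "finger_gap":0}, {"pos":[0, 0, -0.8], "finger_gap":0}, {"pos":[0, -0.4, -0.4], "finger_gap":0}, {"pos":[0, -0.8, 0], "finger_gap":0}, {"finger_gap":0}, {"finger_gap":0}, {"finger_gap":0}]' | python3 jog.py
python3 - <<'E'
from h import *
where(); t=cam('top'); print('can foot',plane(t,(430,218),0).round(3),'top',plane(t,(447,207),.191).round(3))
a=cv2.imread('pics/top0.png'); b=viewer.get_image('top')['color'][...,::-1]; s0=cv2.imread('pics/side0.png'); s1=viewer.get_image('side')['color'][...,::-1]
c=lambda i,x,y,w,h:cv2.resize(i[y:y+h,x:x+w],(390,290),interpolation=2)
cv2.imwrite('pics/m.png',np.vstack([np.hstack([c(a,330,170,140,100),c(b,330,170,140,100)]),np.hstack([c(s0,210,90,140,100),c(s1,210,90,140,100)])]))
E
```

```text
t: 15.4
ee_pos: [0.4871, -0.2952, 0.3596]
tcp_rot: [3.141, -0.0, 0.098]
ft_force: [0.9, -0.6, -0.4]
grip_width: 0.006
grasp_force: 0.0
gauge xy [-0.1149 -0.2486] tipz 0.2716 rpy [ 3.1412e+00 -1.0000e-04  9.7900e-02] F [ 0.9 -0.6 -0.4] 15.4 0.005910824670136752
can foot [ 0.46  -0.449  0.   ] top [ 0.469 -0.438  0.191]
```

View pics/m.png

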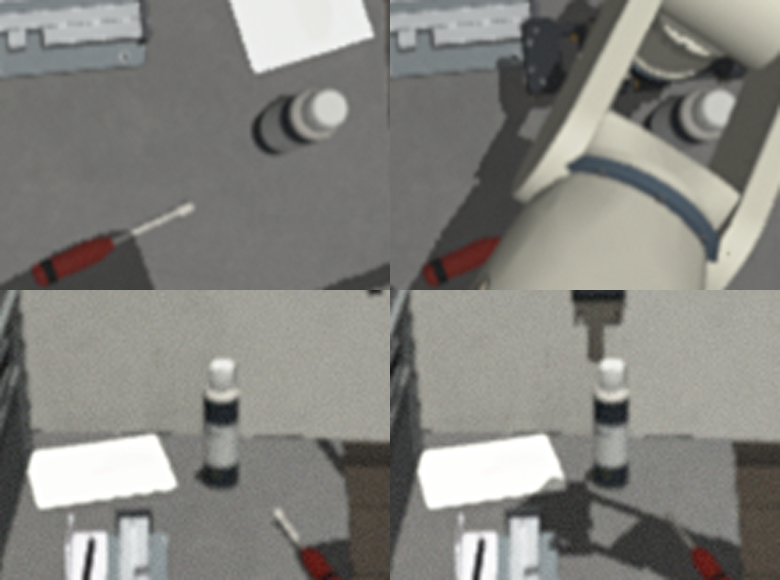

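The can stands where it was: its top is at (325,108) before and (715,108) after, which is the same spot in each half. The nut driver hasn't moved either, and the arm is clear, so I'll hand in.

```bash
python3 -c "
from cell import env, viewer, hand_in
print(hand_in())"
```

```text
the job is handed in; nothing more can be done
None
```

I pushed the stop block to the third notch (within about 1 mm by the camera) and its bolt fully home, then handed the job in with the arm clear; the bystanders I checked hadn't moved, and the judge returned no verdict.

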